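Ready the watch bench's cleaning station

TASK

Get the cleaning station ready: first stand the fallen blue-capped bottle upright on the bench and let go of it, then take it again and lower it (no dropping) upright onto the blue pad in the crate. Next lower the green-capped bottle upright onto the green pad in its cell, and finally prime the pump by pressing its red cap right down and letting it spring back. Leave the two jars and the other things on the bench where they are.

Things in the scene. Friction and masses are not known exactly. Their poses are not given: they have to be found in the camera images.
- blue_bottle: closed octagonal bottle, pale blue with a strong blue cap, 135 mm, 0.2 kg; starts lying. Body 50 mm across flats, 54 across corners, 85 mm long; then shoulder (42 mm) and neck; round cap, 34 mm diameter, from 97 to 135 mm. Origin: centre of underside; z runs along the bottle towards the cap (level while lying: axis 25 mm above the bench, two flats upright at its sides)
- green_bottle: the same bottle with a pale green body and strong green cap, standing upright on the bench; same sizes, origin and axes
- crate: open plywood crate screwed to the bench, 150 x 150 mm, 60 mm high, walls, dividers and floor 6 mm thick, 2 x 2 cells of 66 x 66 mm whose centres lie 36 mm from the crate's centre along its x and y; origin: centre of its underside, axes along its sides, z up
- blue_pad: blue 64 mm square pad, thin and flat, on the floor of one empty crate cell; origin: cell centre, on the cell floor 6 mm above the bench
- green_pad: green 64 mm square pad, the same, in the other empty cell
- jar_white: amber jar with white lid, 50 mm diameter, 75 mm tall, standing in a crate cell; leave alone. Origin: centre of underside
- jar_black: amber jar with black lid, same size, standing in another crate cell; leave alone
- pump: pump dispenser fixed to the bench: steel foot 84 mm square, pale grey bottle 68 mm diameter, red cap 52 mm across with a thin look-only spout, top 128 mm above the bench; origin: centre of its underside
- pump_top (a point): centre of the top face of the pump's red sprung cap, 128 mm above the bench when up; moves with the cap
- pump_cap (a joint): travel of the pump's red cap: 0 up, grows as it is pressed straight down, 0.012 m fully down; its spring needs about 2.5 N to start and 7 N fully down and returns it
- screwdriver: small screwdriver, 150 mm long, lying on the bench near the robot; bystander
- holder: black round holder with a brass watch, 60 mm across, 22 mm high; bystander
- dish: white dish, 90 mm across, 18 mm high; bystander
- blower: black rubber blower standing upright, 60 mm across, 100 mm high; bystander
- loupe: black eyeglass, 36 mm across, 31 mm high; bystander
Not all that is in view belongs to the job. Of the things that look like the pump, take the one that is farthest to the robot's right at the start.

How it is judged (in metres and radians):
On the way, in this order (a step that is already met when the one before it is completed fails the run):
1. the blue bottle stands upright on the bench, outside the crate, released (angle between blue_bottle's own z axis and vertical below 0.08 rad and height (world z) of blue_bottle below 0.005 m and horizontal distance between blue_bottle and crate above 0.1 m and linear speed of blue_bottle below 0.03 m/s and contact force between the fingers and blue_bottle below 0.1 N), for 0.2 s.
2. the blue bottle stands on the blue pad in its cell, released (horizontal distance between blue_bottle and blue_pad below 0.016 m and z of blue_bottle in the frame of blue_pad between -0.006 and 0.006 m and angle between blue_bottle's own z axis and vertical below 0.08 rad and linear speed of blue_bottle below 0.03 m/s and contact force between the fingers and blue_bottle below 0.1 N), for 0.2 s.
3. the green bottle stands on the green pad in its cell, released (horizontal distance between green_bottle and green_pad below 0.016 m and z of green_bottle in the frame of green_pad between -0.006 and 0.006 m and angle between green_bottle's own z axis and vertical below 0.08 rad and linear speed of green_bottle below 0.03 m/s and contact force between the fingers and green_bottle below 0.1 N), for 0.2 s.
4. the pump cap is pressed down (at least 10 of its 12 mm) (value of joint pump_cap above 0.01 m), for 0.05 s.
At the end, for the whole second after the job is handed in: each bottle stands upright (within 0.08 rad) on the pad of its own colour (centre within 16 mm, underside within 6 mm of the pad), at rest and released, and the pump cap has sprung back up (within 2 mm) (all of step 2 and all of step 3 and value of joint pump_cap below 0.002 m); the robot touches nothing.
It fails at once if a bottle is dropped into the crate: it falls unheld, faster than 0.35 m/s, while more than 20 mm above the crate's underside ((horizontal distance between blue_bottle and crate below 0.11 m and z of blue_bottle in the frame of crate above 0.02 m and contact force between each of the arm, the fingers and blue_bottle below 0.05 N and linear speed of blue_bottle above 0.35 m/s) or (horizontal distance between green_bottle and crate below 0.11 m and z of green_bottle in the frame of crate above 0.02 m and contact force between each of the arm, the fingers and green_bottle below 0.05 N and linear speed of green_bottle above 0.35 m/s)).
It fails at once if a jar in the crate is lifted, tipped or moved more than 20 mm (distance of any of jar_white, jar_black from where it was at the start of the episode above 0.02 m or angle between any of jar_white, jar_black's own z axis and vertical above 0.3 rad).
It fails at once if another thing on the bench is pushed more than 30 mm or the blower is tipped over (distance of any of screwdriver, holder, dish, blower, loupe from where it was at the start of the episode above 0.03 m or angle between blower's own z axis and vertical above 0.5 rad).
It also fails if it takes over 72 s, if anything falls off the work surface, if the arm or the gripper's body presses on something with over 40 N, if the wrist force passes 120 N, or if a joint passes its speed limit or range.

ROBOT

A 7-joint arm with a two-finger parallel gripper is mounted at the origin on the work surface. World frame = base frame: x ahead of the robot, y to its left, z up, the work surface at z = 0. Lengths are in m, angles in degrees, forces in N, time in s.
With the tool pointing down it reaches from about 0.425 to 0.825 m from the base axis. Payload 3.6 kg.
Tool frame: the origin (TCP) lies on the centre line of the jaws, within the pads' length; the fingertips stand 14 mm ahead of it and the grasp point (between the pads) lies 5 mm behind it; z points along the fingers, y is the line along which they close (so a half turn about z gives the same grasp; the last joint's range is limited). The gripper opens to 93 mm and grips with 3 to 60 N. Pads are 15 mm wide; open, the fingers measure 128 mm over their backs; the gripper's body (75 mm by 188 mm) begins 65 mm behind the grasp point.
Start: joints at [73.711, 35.231, -0.722, 81.555, 0.464, 63.22, -2.315], TCP at [0.166, -0.628, 0.233] pointing down, gripper open.
Joint ranges: [-178.69, 178.69], [-17.37, 117.87], [-77.05, 75.6], [15.02, 138.74], [-78.02, 258.01], [0.78, 113.62], [-162.83, 162.83]. Speed limits (degrees/s): [159.86, 159.86, 180, 180, 180, 180, 180].

INTERFACE

Orientations are given as [roll, pitch, yaw] about the fixed x, y, z axes, in that order (R = Rz(yaw) Ry(pitch) Rx(roll)).
In Python, from rig import observe, read_camera, close_job gives the robot as it stands.
- The arm moves only by the shell command python3 -m handwheel 'ROWS' [FORCE]. ROWS is a JSON object of lists of equal length, an entry for each row: "angular": the turn, a rotation vector about the world's x, y, z in rad, a list of three; "dp": the shift along the world's x, y, z in m, a list of three; "fingers": the opening, from 0 (shut) to 1 (fully open). In form: {"angular": [[rx, ry, rz], ...], "dp": [[tx, ty, tz], ...], "fingers": [fingers, ...]}. A call has 1 to 5 rows; each row shifts and turns the commanded pose from where the row before left it; what a row does not reach is not made up. A row lasts 1/8 s, in which the tool goes at most 62.5 mm and 10.7 degrees, less where a joint would pass 70% of its speed; a pose out of reach is approached as far as the arm can. A call is refused whole if a number of a shift passes 0.0625 or a number of a turn 0.188, either way. A call with a gripper value outside its range is refused whole. The fingers move at their own pace and stop on an object; FORCE is the grip in N (left out, the last holds). Time passes only in rows, so rows that do not move let the fingers close. It gives the time, the measured TCP pose, the force, the opening and the grip force at its end, in the units of the state.
- observe(): the state, without advancing time (a new reading comes with each control period).
- read_camera(name): name is "side" or "top" or "wrist"; returns a dict with "pixels" (384x512x3 uint8, red, green, blue), "z_map" (384x512 float32, m along the optical axis (not along the pixel's ray), 0 where there is no reading), "camera_matrix" (3x3 intrinsics, pixels), "rvec" (rotation vector, rad) and "tvec" (3), from world to camera coordinates, as OpenCV has them. Camera axes: x right, y down, z forward; pixel columns grow to the right and rows downward; lengths in m; the calibration is good to about 2 mm. A picture is of the moment at which its call begins.
- close_job(): hands the job in; it is judged then, once.
The state is a dict: "time_s": time; "joint_positions": joint angles; "dq": joint speeds; "effort": joint torques, N m; "tool_pos": TCP position; "ee_rot": TCP orientation; "force": force on the tool from outside, world axes, zero at the start; "wrist_torque": the same for the moment, N m; "opening": finger opening in m; "grip_force": force on a finger pad.
Only numpy, scipy, OpenCV 4.12 (cv2) and the standard library are available. Lean on these libraries where they do the work, as an engineer would, in place of code of your own. Each camera call takes 0.05 s, during which the arm holds its last target. There are 200 camera calls.

## Working session

There is one attempt and no reset: what is moved stays moved. The work goes in short steps, Python scripts to look and compute and a shell command to move; the robot and the scene stay as the last step left them, time stands still between calls to the robot, and variables do not carry over. Pictures are saved under pics/ and viewed, at most 10 in all, crops included, and the job is handed in when it is done.

```bash
mkdir -p pics; ls
cat > h.py <<'E'
import cv2,numpy as np
from rig import observe,read_camera,close_job
def cam(n):
    c=read_camera(n); R=cv2.Rodrigues(np.array(c['rvec'],float))[0]; t=np.array(c['tvec'],float).reshape(3); K=np.array(c['camera_matrix'],float)
    return dict(c,R=R,t=t,K=K,C=-R.T@t)
def ray(c,u,v): return c['R'].T@np.linalg.solve(c['K'],[u,v,1.])
def onplane(c,u,v,z):
    d=ray(c,u,v); return c['C']+d*(z-c['C'][2])/d[2]
def tri(c1,p1,c2,p2):
    a,b=ray(c1,*p1),ray(c2,*p2); s=np.linalg.lstsq(np.c_[a,-b],c2['C']-c1['C'],rcond=None)[0]
    A=c1['C']+a*s[0];B=c2['C']+b*s[1]; return (A+B)/2,np.linalg.norm(A-B)
def cloud(c):
    z=c['z_map'];v,u=np.mgrid[:z.shape[0],:z.shape[1]]
    p=np.stack([(u-c['K'][0,2])/c['K'][0,0]*z,(v-c['K'][1,2])/c['K'][1,1]*z,z],-1)
    return (p-c['t'])@c['R']
def save(c,n): cv2.imwrite('pics/'+n,c['pixels'][:,:,::-1])
E
python3 - <<'E'
from h import *
np.set_printoptions(precision=3,suppress=True)
a=cam('top');b=cam('side')
save(a,'top.png');save(b,'side.png')
for c in(a,b):print(c['C'],c['R'][2],c['K'][0,0])
print(observe())
E
```

```text
pics
[0.441 0.062 1.196] [ 0.103 -0.008 -0.995] 423.2262682532185
[ 0.516 -0.728  0.734] [ 0.027  0.767 -0.642] 397.6159919483371
{'time_s': 0.1, 'joint_positions': array([73.711, 35.285, -0.722, 81.629,  0.464, 63.221, -2.313]), 'dq': array([-0.058, -0.135,  0.031, -0.207,  0.082,  0.056, -0.032]), 'effort': array([  0.001, -46.004,   0.21 , -16.625,  -0.061,   0.017,   0.   ]), 'tool_pos': array([ 0.166, -0.628,  0.232]), 'ee_rot': array([-179.868,    0.002,   14.776]), 'force': array([-0.102,  0.988,  0.768]), 'wrist_torque': array([-0.049,  0.005,  0.044]), 'grip_force': 0.0, 'opening': 0.09297067864085791}
```

View pics/top.png

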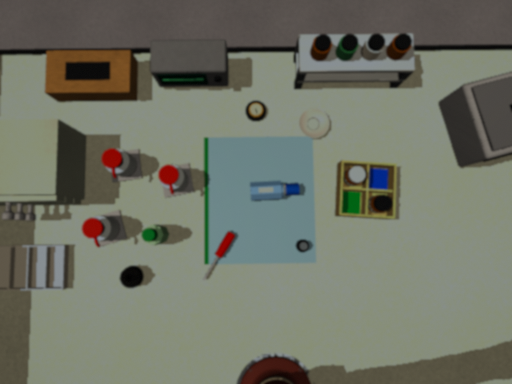

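View pics/side.png

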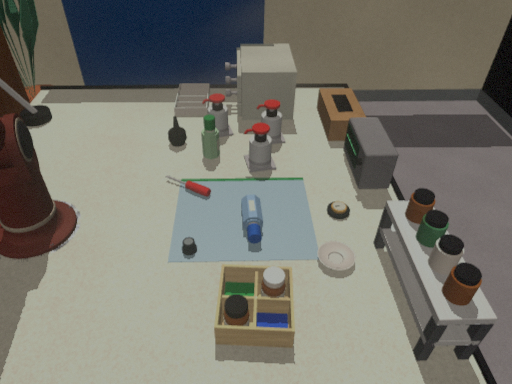

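The top view shows the blue bottle lying at (272,190) with its cap to the right, and the green bottle's cap at (150,235). The crate is at (367,190), with the blue pad at (380,178) and the green pad at (352,202).

Candidates:
- **Pump:** red caps at (113,159), (169,175) and (93,229). I choose (169,175), the farthest to the right (-y).
- **Green bottle:** (150,235). The green bottle in the rack at (347,46) is a decoy.
- **Blue bottle:** only (272,190).

```bash
cat > m.py <<'E'
from h import *
np.set_printoptions(precision=3,suppress=True)
a=cam('top');b=cam('side')
def blobs(c,lo,hi,zr,mn=25):
    hsv=cv2.cvtColor(c['pixels'],cv2.COLOR_RGB2HSV); P=cloud(c)
    m=cv2.inRange(hsv,lo,hi); n,l,s,ce=cv2.connectedComponentsWithStats(m)
    for i in range(1,n):
        if s[i,4]<mn: continue
        k=(l==i)&(c['z_map']>0)&(P[...,2]<zr[1])&(P[...,2]>zr[0]); q=P[k]
        if len(q)<mn: continue
        zt=np.percentile(q[:,2],97); t=q[q[:,2]>zt-.006]
        print('  px',ce[i].round(0),'n',len(q),'med',np.median(q,0),'top: mid',(t.max(0)+t.min(0))/2,'mean',t.mean(0),'ext',t.max(0)-t.min(0))
for nm,c in(('top',a),('side',b)):
    for k,lo,hi,zr in(('red',(0,200,90),(6,255,255),(.09,.2)),('red2',(174,200,90),(180,255,255),(.09,.2)),('green',(50,150,60),(75,255,255),(-.02,.2)),('blue',(108,190,70),(125,255,255),(-.02,.2)),('paleblue',(98,60,100),(112,185,255),(.012,.08)),('palegreen',(50,40,60),(80,149,255),(.012,.2))):
        print(nm,k);blobs(c,lo,hi,zr)
    P=cloud(c)
    k=(P[...,2]>.052)&(P[...,2]<.066)&(np.abs(P[...,0]-.58)<.15)&(P[...,1]<-.12)&(P[...,1]>-.42)
    q=P[k][:,:2].astype(np.float32); print(nm,'crate rim',len(q),cv2.minAreaRect(q),np.median(P[k][:,2]))
t=a['pixels'][130:310,70:320,::-1]; cv2.imwrite('pics/crop.png',cv2.resize(t,None,fx=3,fy=3,interpolation=cv2.INTER_CUBIC))
E
python3 m.py
```

```text
top red
  px [111. 158.] n 292 med [0.63  0.411 0.127] top: mid [0.63  0.413 0.129] mean [0.631 0.413 0.128] ext [0.047 0.048 0.007]
  px [168. 174.] n 258 med [0.587 0.267 0.127] top: mid [0.586 0.267 0.129] mean [0.586 0.267 0.128] ext [0.044 0.044 0.008]
  px [ 92. 228.] n 279 med [0.453 0.456 0.127] top: mid [0.452 0.457 0.129] mean [0.454 0.456 0.127] ext [0.048 0.047 0.008]
top red2
top green
  px [206. 155.] n 99 med [0.658 0.184 0.001] top: mid [0.657 0.184 0.002] mean [0.657 0.184 0.002] ext [0.096 0.006 0.007]
  px [206. 223.] n 205 med [0.467 0.185 0.   ] top: mid [0.464 0.184 0.003] mean [0.464 0.184 0.001] ext [0.21  0.007 0.008]
  px [353. 202.] n 281 med [ 0.517 -0.23   0.007] top: mid [ 0.517 -0.229  0.009] mean [ 0.516 -0.23   0.008] ext [0.062 0.039 0.008]
  px [148. 234.] n 114 med [0.436 0.315 0.134] top: mid [0.435 0.314 0.135] mean [0.435 0.314 0.134] ext [0.027 0.028 0.007]
top blue
  px [378. 178.] n 295 med [ 0.584 -0.305  0.007] top: mid [ 0.585 -0.304  0.009] mean [ 0.583 -0.304  0.008] ext [0.052 0.048 0.009]
  px [292. 189.] n 113 med [ 0.553 -0.058  0.03
[... 923 characters left out ...]
-0.524  1.366  0.184] ext [0.006 0.003 0.009]
  px [209. 122.] n 169 med [0.436 0.306 0.126] top: mid [0.434 0.316 0.136] mean [0.436 0.314 0.137] ext [0.033 0.036 0.007]
  px [209. 145.] n 164 med [0.43  0.297 0.053] top: mid [0.435 0.301 0.091] mean [0.433 0.301 0.09 ] ext [0.045 0.023 0.008]
  px [351. 144.] n 49 med [0.851 0.233 0.09 ] top: mid [0.851 0.236 0.091] mean [0.851 0.238 0.091] ext [0.004 0.11  0.007]
  px [430. 234.] n 459 med [ 0.887 -0.206  0.174] top: mid [ 0.899 -0.202  0.193] mean [ 0.893 -0.202  0.191] ext [0.046 0.065 0.012]
side crate rim 1718 ((0.5494860410690308, -0.25633418560028076), (0.15430131554603577, 0.15024615824222565), 85.5396499633789) 0.05974469483433058
```

View pics/crop.png

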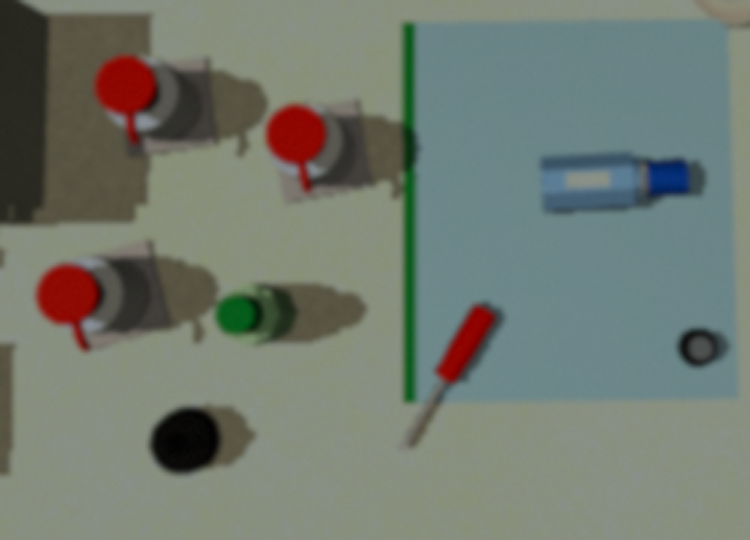

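The crop confirms the choice: the right-most red cap is at crop (297,133), and the lying blue bottle is clear of other things at (620,180). All measured heights agree with the text. Moving over the blue bottle.

```bash
python3 -m handwheel '{"angular":[[0,0,0.104],[0,0,0.104],[0,0,0.104],[0,0,0.104],[0,0,0.104]],"dp":[[0.03,0.048,0],[0.03,0.048,0],[0.03,0.048,0],[0.03,0.048,0],[0.03,0.048,0]],"fingers":[1,1,1,1,1]}'
python3 -m handwheel '{"angular":[[0,0,0.104],[0,0,0.104],[0,0,0.104],[0,0,0.104],[0,0,0.104]],"dp":[[0.03,0.048,0],[0.03,0.048,0],[0.03,0.048,0],[0.03,0.048,0],[0.03,0.048,0]],"fingers":[1,1,1,1,1]}'
python3 -m handwheel '{"angular":[[0,0,0.104],[0,0,0.104],[0,0,0.104],[0,0,0],[0,0,0]],"dp":[[0.03,0.048,0],[0.03,0.048,0],[0.026,0.05,0],[0,0,0],[0,0,0]],"fingers":[1,1,1,1,1]}'
python3 - <<'E'
from h import *
np.set_printoptions(precision=3,suppress=True)
print(observe()['joint_positions'])
c=cam('wrist');save(c,'w1.png');P=cloud(c);print(c['C'],c['R'][2])
k=(P[...,2]>.012)&(P[...,2]<.06)&(abs(P[...,0]-.553)<.05)&(abs(P[...,1])<.1)&(c['z_map']>0)
q=P[k];print(len(q))
for y in np.arange(-.085,.08,.015):
    s=q[abs(q[:,1]-y)<.006]
    if len(s)>20:print(round(y,3),(s[:,0].min()+s[:,0].max())/2,np.ptp(s[:,0]),s[:,2].max())
print(q[:,1].min(),q[:,1].max())
E
```

```text
time_s: 0.82
tool_pos: [0.3165, -0.3869, 0.2327]
ee_rot: [180.0, -0.0, 44.8]
force: [0.8, -0.5, -0.1]
opening: 0.0933
grip_force: 0.0
time_s: 1.45
tool_pos: [0.4665, -0.1471, 0.2328]
ee_rot: [180.0, 0.0, 74.5]
force: [0.6, -0.1, -0.1]
opening: 0.0927
grip_force: 0.0
time_s: 2.08
tool_pos: [0.5513, -0.0034, 0.2322]
ee_rot: [-179.9, 0.1, 92.2]
force: [1.0, -0.3, -0.1]
opening: 0.0929
grip_force: 0.0
[ 15.595  28.476 -26.772  97.623  14.815  57.51  -14.24 ]
[0.548 0.064 0.384] [ 0.008 -0.246 -0.969]
4810
-0.07 0.5547924778596072 0.031846972658394423 0.04377460210426403
-0.055 0.5536618420463755 0.03289639517385223 0.04332124944531976
-0.04 0.5530743319390665 0.03260823636864307 0.04321983909747906
-0.025 0.5522743414667175 0.04931402354378689 0.05114229741068453
-0.01 0.5519356204152299 0.04929316210740886 0.051889784607704804
0.005 0.551388316334696 0.04874279894079747 0.052350361588505166
0.02 0.550494380996434 0.04989201403725552 0.052048361223828006
0.035 0.5502216826806915 0.04992924804798493 0.05207758187470373
0.05 0.5496101863604361 0.04931668269000766 0.05310870720928317
0.065 0.5491317269886578 0.04857228523077617 0.05171879533257235
-0.07472679431171142 0.060914045628523636
```

View pics/w1.png

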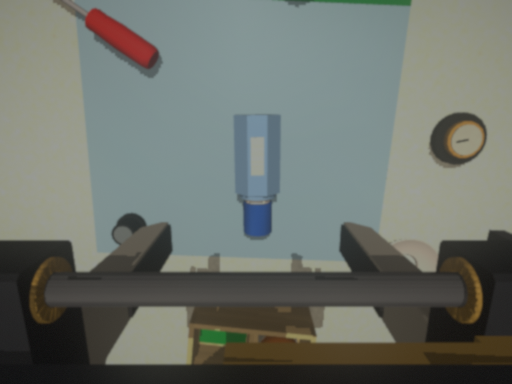

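The wrist view shows the bottle's axis upright in the image, with the cap at (257,218) and the body at (257,155). It measures 50 mm wide with its top at 52 mm and lies 2.4° off y. Next I lean the tool and descend.

```bash
python3 -m handwheel '{"angular":[[0.153,0.006,0],[0.153,0.006,0],[0.153,0.006,0],[0.153,0.006,0],[0,0,0]],"dp":[[0,0.002,-0.02],[0,0.002,-0.02],[0,0.002,-0.02],[0,0.002,-0.02],[0,0,0]],"fingers":[1,1,1,1,1]}'
python3 -c "
from rig import observe;print(observe()['joint_positions'])"
```

```text
time_s: 2.75
tool_pos: [0.5499, -0.0009, 0.148]
ee_rot: [-179.3, -35.1, 91.3]
force: [0.0, 0.9, 0.5]
opening: 0.0926
grip_force: 0.0
[ 40.70275191  45.60457938 -42.96710392 100.41463982  -7.28125067
  48.80426633  12.66022833]
```

```bash
python3 -m handwheel '{"angular":[[0,0,0],[0,0,0],[0,0,0],[0,0,0],[0,0,0]],"dp":[[0,0.002,-0.035],[0.001,0.002,-0.035],[0,0.002,-0.03],[0,0,-0.022],[0,0,0]],"fingers":[1,1,1,1,1]}'
python3 -m handwheel '{"angular":[[0,0,0],[0,0,0],[0,0,0],[0,0,0],[0,0,0]],"dp":[[0,0,0],[0,0,0],[0,0,0],[0,0,0],[0,0,0]],"fingers":[1,0,0,0,0]}' 30
python3 -m handwheel '{"angular":[[0,0,0],[0,0,0]],"dp":[[0,0,0],[0,0,0]],"fingers":[0,0]}'
```

```text
time_s: 3.38
tool_pos: [0.5524, 0.0117, 0.0306]
ee_rot: [-179.9, -35.0, 92.3]
force: [0.1, -0.9, 0.4]
opening: 0.0931
grip_force: 0.0
time_s: 4.0
tool_pos: [0.5528, 0.0115, 0.0307]
ee_rot: [-180.0, -35.1, 92.2]
force: [0.1, 0.2, 0.3]
opening: 0.0574
grip_force: 0.0
time_s: 4.25
tool_pos: [0.5525, 0.0116, 0.0307]
ee_rot: [-180.0, -35.1, 92.2]
force: [-0.9, 0.2, -0.2]
opening: 0.0497
grip_force: 30.0
```

```bash
python3 -m handwheel '{"angular":[[0,0,0],[-0.12,-0.005,0],[-0.157,-0.006,0],[-0.157,-0.006,0],[-0.157,-0.006,0]],"dp":[[0,0,0.03],[0,-0.007,0.03],[0,-0.007,0.03],[0,-0.007,0.01],[0,-0.007,0]],"fingers":[0,0,0,0,0]}' 45
python3 -m handwheel '{"angular":[[-0.157,-0.006,0],[-0.157,-0.006,0],[-0.157,-0.006,0],[0,0,0],[0,0,0]],"dp":[[0,-0.007,0],[0,-0.007,0],[0,-0.007,0],[0,0,0],[0,0,0]],"fingers":[0,0,0,0,0]}'
python3 -c "
from rig import observe;print(observe()['joint_positions'])"
```

```text
time_s: 4.88
tool_pos: [0.5532, -0.0165, 0.1322]
ee_rot: [179.8, -0.9, 92.2]
force: [0.1, 0.9, -3.2]
opening: 0.0496
grip_force: 45.0
time_s: 5.5
tool_pos: [0.5524, -0.0384, 0.1305]
ee_rot: [-179.9, 25.7, 92.2]
force: [0.6, 0.7, -1.7]
opening: 0.0497
grip_force: 45.0
[-12.89601683  36.41100524   1.46010163 105.71272884  33.94184989
  47.85861536 -34.83769206]
```

```bash
python3 -m handwheel '{"angular":[[-0.128,-0.005,0],[-0.128,-0.005,0],[-0.128,-0.005,0],[-0.127,-0.005,0],[0,0,0]],"dp":[[0,-0.007,-0.01],[0,-0.007,-0.01],[0,-0.006,-0.01],[0,0,-0.01],[0,0,0]],"fingers":[0,0,0,0,0]}'
python3 - <<'E'
from h import *
np.set_printoptions(precision=3,suppress=True)
print(observe()['joint_positions'])
c=cam('side');P=cloud(c);save(c,'s2.png')
k=(abs(P[...,0]-.555)<.06)&(P[...,1]<-.04)&(P[...,1]>-.15)&(P[...,2]>.01)&(P[...,2]<.3)
q=P[k]
for z in np.arange(.01,.24,.015):
    s=q[abs(q[:,2]-z)<.007]
    if len(s)>8: print(round(z,3),len(s),s[:,0].min(),s[:,0].max(),s[:,1].min(),s[:,1].max())
E
```

```text
time_s: 6.12
tool_pos: [0.5521, -0.0567, 0.0874]
ee_rot: [-179.5, 54.9, 92.7]
force: [-0.1, -0.8, -2.0]
opening: 0.0496
grip_force: 45.0
[-31.364  51.955  15.759 105.896  49.564  55.911 -57.762]
0.04 42 0.5268477848356458 0.5767140420870093 -0.0886344222314965 -0.06183104334869753
0.055 96 0.5268900844169452 0.576590470020755 -0.088357241511141 -0.05914175172222468
0.07 90 0.5269473365932178 0.5758682054966405 -0.0903093350547338 -0.06040999700840317
0.085 113 0.5130255829495641 0.587155007354805 -0.08896213804461486 -0.06034297720302687
0.1 219 0.5108767523326139 0.5905877099506357 -0.08799708855500124 -0.04006364909255322
0.115 135 0.5110479913704269 0.5905051555054569 -0.08875215107947715 -0.04010280652817286
0.13 192 0.5271770299700602 0.5772674308871227 -0.0869987667129378 -0.045664547770371974
0.145 66 0.5360430228672557 0.5693783272421136 -0.08051985573505134 -0.06100213729938878
0.16 77 0.5359824630690346 0.5692814674890792 -0.0790731775421161 -0.05671873716778235
0.175 153 0.5379712548465625 0.5689574356193181 -0.07991005105377792 -0.045912326594473724
```

View pics/s2.png

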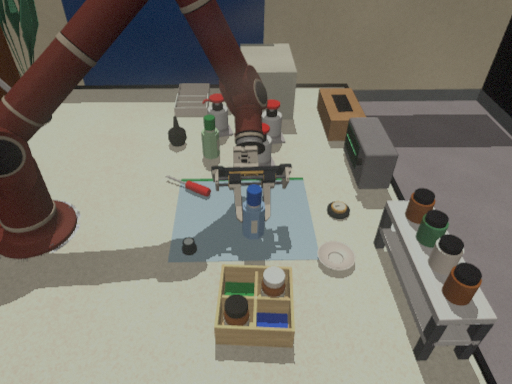

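The side view shows the bottle upright in the jaws, with its cap at (254,193) and base near (254,235). Its front face is vertical, with y between -0.087 and -0.090. Lowering it now.

```bash
python3 -m handwheel '{"angular":[[0,0,0],[0,0,0],[0,0,0],[0,0,0],[0,0,0]],"dp":[[0,0,-0.014],[0,0,-0.012],[0,0,-0.006],[0,0,-0.003],[0,0,0]],"fingers":[0,0,0,0,0]}' 30
python3 -m handwheel '{"angular":[[0,0,0],[0,0,0]],"dp":[[0,0,-0.0015],[0,0,0]],"fingers":[0,0]}'
python3 -m handwheel '{"angular":[[0,0,0],[0,0,0]],"dp":[[0,0,-0.0015],[0,0,0]],"fingers":[0,0]}'
```

```text
time_s: 6.8
tool_pos: [0.5528, -0.0575, 0.0556]
ee_rot: [-180.0, 55.1, 92.3]
force: [0.7, 0.1, -3.2]
opening: 0.0503
grip_force: 30.0
time_s: 7.05
tool_pos: [0.5528, -0.0574, 0.0543]
ee_rot: [-180.0, 55.1, 92.2]
force: [0.1, 0.2, -1.4]
opening: 0.0497
grip_force: 30.0
time_s: 7.3
tool_pos: [0.5527, -0.0574, 0.0526]
ee_rot: [-179.9, 55.1, 92.3]
force: [-0.3, -0.4, -2.9]
opening: 0.0499
grip_force: 30.0
```

```bash
python3 -m handwheel '{"angular":[[0,0,0],[0,0,0]],"dp":[[0,0,-0.0015],[0,0,0]],"fingers":[0,0]}'
python3 -m handwheel '{"angular":[[0,0,0],[0,0,0]],"dp":[[0,0,-0.0015],[0,0,0]],"fingers":[0,0]}'
python3 -m handwheel '{"angular":[[0,0,0],[0,0,0]],"dp":[[0,0,-0.001],[0,0,0]],"fingers":[0,0]}'
```

```text
time_s: 7.55
tool_pos: [0.5526, -0.0575, 0.051]
ee_rot: [-179.9, 55.1, 92.3]
force: [-0.2, -0.3, -2.5]
opening: 0.0498
grip_force: 30.0
time_s: 7.8
tool_pos: [0.5528, -0.0575, 0.0496]
ee_rot: [-180.0, 55.1, 92.2]
force: [0.4, -0.5, -1.5]
opening: 0.0495
grip_force: 30.0
time_s: 8.05
tool_pos: [0.5527, -0.0576, 0.0495]
ee_rot: [-180.0, 55.2, 92.2]
force: [-1.8, 2.7, 2.9]
opening: 0.05
grip_force: 30.0
```

```bash
python3 -m handwheel '{"angular":[[0,0,0],[0,0,0],[0,0,0],[0,0,0],[0,0,0]],"dp":[[0,0,0],[0,0,0],[0,0,0],[0,0,0],[0,0,0]],"fingers":[0.7,0.9,1,1,1]}'
python3 -m handwheel '{"angular":[[0,0,0],[0,0,0],[0,0,0],[0.1,0.004,0],[0.15,0.006,0]],"dp":[[0,0.003,0.015],[0,0.005,0.03],[0,0.005,0.04],[0,0,0.04],[0,0,0.04]],"fingers":[1,1,1,1,1]}'
python3 -m handwheel '{"angular":[[0.177,0.007,0],[0.177,0.007,0],[0.177,0.007,0],[0.177,0.007,0],[0,0,0]],"dp":[[0,-0.002,0.01],[0,-0.002,0.01],[0,-0.002,0],[0,-0.002,0],[0,0,0]],"fingers":[1,1,1,1,1]}'
python3 - <<'E'
from h import *
np.set_printoptions(precision=3,suppress=True)
print(observe()['joint_positions'])
for n in('side','wrist'):
    c=cam(n);P=cloud(c);hsv=cv2.cvtColor(c['pixels'],cv2.COLOR_RGB2HSV)
    k=(abs(P[...,0]-.555)<.04)&(abs(P[...,1]+.067)<.05)&(P[...,2]>.01)&(P[...,2]<.145)&(c['z_map']>0)
    q=P[k];print(n,len(q))
    for z in (.02,.04,.06,.08,.105,.12,.134):
        s=q[abs(q[:,2]-z)<.006]
        if len(s)>8: print(z,len(s),s[:,0].min(),s[:,0].max(),s[:,1].min(),s[:,1].max())
    print(q[:,2].max())
E
```

```text
time_s: 8.68
tool_pos: [0.5527, -0.0576, 0.0486]
ee_rot: [-179.9, 55.1, 92.3]
force: [-0.9, 0.9, 0.2]
opening: 0.0918
grip_force: 0.0
time_s: 9.3
tool_pos: [0.5527, -0.0427, 0.215]
ee_rot: [-179.9, 40.5, 92.5]
force: [0.5, -0.4, 0.2]
opening: 0.0928
grip_force: 0.0
time_s: 9.93
tool_pos: [0.5521, -0.0597, 0.2349]
ee_rot: [-180.0, 0.4, 91.6]
force: [0.3, 0.1, -0.8]
opening: 0.0931
grip_force: 0.0
[ 8.207 26.715 -6.775 97.308  4.128 56.185  1.434]
side 924
0.02 70 0.5290320407575166 0.5777486278938742 -0.08967379150711334 -0.07054835999299601
0.04 70 0.5290020825142202 0.5769722192246555 -0.08876368197674964 -0.07099836331642552
0.06 73 0.5290157318205243 0.5763435973251702 -0.08952178851354504 -0.07147663072643723
0.08 90 0.5290443459267189 0.5779610668812355 -0.08934237120677774 -0.04675196291051018
0.105 50 0.5361410723931224 0.5682039530167249 -0.07972125862261922 -0.06309932749587216
0.12 59 0.5360928179299832 0.5679196205580267 -0.08156711667626253 -0.06304351998922629
0.134 155 0.5360136182268493 0.5678126446322036 -0.08137805276515521 -0.04613381969143718
0.13999522212432378
wrist 2864
0.02 61 0.5266603304717019 0.5755495329334579 -0.05348020648804956 -0.03777818930751219
0.04 79 0.5263315154971638 0.5760475105407535 -0.05385248761902489 -0.03768133365520095
0.06 82 0.5265555190929505 0.5758252826725652 -0.053475040263241146 -0.037727241314241836
0.08 506 0.5261965763219224 0.5763936239819722 -0.07879291231897309 -0.03782223132655545
0.105 89 0.5350905145303955 0.5676396502836348 -0.05958058542930323 -0.046219581789714345
0.12 107 0.5348882679001586 0.5677796077572982 -0.060074285247562705 -0.04620042821098403
0.134 1303 0.5350111400283765 0.5680761234941121 -0.07991200254926929 -0.04612834868290277
0.1368697497718402
```

The bottle stands upright at (0.5515, -0.0635), cap top at about 136 mm, and has been released. Now a vertical grasp on the cap.

```bash
python3 -m handwheel '{"angular":[[0,0,0],[0,0,0],[0,0,0],[0,0,0],[0,0,0]],"dp":[[0,-0.004,-0.03],[0,0,-0.04],[0,0,-0.035],[0,0,-0.02],[0,0,0]],"fingers":[1,1,1,1,0.5]}' 35
python3 -m handwheel '{"angular":[[0,0,0],[0,0,0],[0,0,0],[0,0,0],[0,0,0]],"dp":[[0,0,0],[0,0,0],[0,0,0],[0,0,0],[0,0,0]],"fingers":[0,0,0,0,0]}'
```

```text
time_s: 10.65
tool_pos: [0.5514, -0.0531, 0.1072]
ee_rot: [-179.7, 0.1, 92.6]
force: [-0.1, -0.4, 0.3]
opening: 0.0874
grip_force: 0.0
time_s: 11.28
tool_pos: [0.5528, -0.0567, 0.1088]
ee_rot: [-180.0, 0.2, 92.2]
force: [-0.1, 0.3, 0.1]
opening: 0.0375
grip_force: 0.0
```

```bash
python3 -m handwheel '{"angular":[[0,0,0],[0,0,0],[0,0,0],[0,0,0]],"dp":[[0,0,0],[-0.001,-0.007,0.002],[0,0,0],[0,0,0]],"fingers":[0.6,0.6,0.6,0.5]}'
python3 -m handwheel '{"angular":[[0,0,0],[0,0,0],[0,0,0],[0,0,0],[0,0,0]],"dp":[[0,0,0],[0,0,0],[0,0,0],[0,0,0],[0,0,0]],"fingers":[0,0,0,0,0]}'
```

```text
time_s: 11.78
tool_pos: [0.5517, -0.0637, 0.1107]
ee_rot: [-179.9, 0.2, 92.2]
force: [0.2, -0.3, -0.4]
opening: 0.0499
grip_force: 0.0
time_s: 12.4
tool_pos: [0.5518, -0.0633, 0.1106]
ee_rot: [-179.9, 0.2, 92.3]
force: [0.9, -0.4, -1.4]
opening: 0.0337
grip_force: 35.0
```

```bash
python3 -m handwheel '{"angular":[[0,0,0],[0,0,0],[0,0,0],[0,0,0],[0,0,0]],"dp":[[0,0,0.015],[0,0,0.03],[0,0,0.035],[0,0,0.025],[0,0,0.01]],"fingers":[0,0,0,0,0]}'
python3 -m handwheel '{"angular":[[0,0,0],[0,0,-0.02],[0,0,-0.02],[0,0,-0.02],[0,0,-0.02]],"dp":[[0.002,-0.015,0],[0.005,-0.035,0],[0.005,-0.04,0],[0.005,-0.04,0],[0.005,-0.04,0]],"fingers":[0,0,0,0,0]}'
python3 -m handwheel '{"angular":[[0,0,-0.02],[0,0,-0.02],[0,0,0],[0,0,0],[0,0,0]],"dp":[[0.005,-0.035,0],[0.003,-0.02,0],[0.0015,-0.0065,0],[0,0,0],[0,0,0]],"fingers":[0,0,0,0,0]}'
python3 - <<'E'
from h import *
np.set_printoptions(precision=3,suppress=True)
for n in('side','top'):
    c=cam(n);P=cloud(c); save(c,n+'3.png')
    k=(abs(P[...,0]-.583)<.045)&(abs(P[...,1]+.295)<.05)&(P[...,2]>.09)&(P[...,2]<.3)&(c['z_map']>0)
    q=P[k];print(n,len(q))
    for z in (.11,.12,.13,.14,.16,.18,.19):
        s=q[abs(q[:,2]-z)<.006]
        if len(s)>8: print(z,len(s),s[:,0].min(),s[:,0].max(),s[:,1].min(),s[:,1].max())
E
```

```text
time_s: 13.02
tool_pos: [0.5522, -0.0636, 0.2278]
ee_rot: [179.9, 0.2, 92.3]
force: [-0.4, 0.1, -2.4]
opening: 0.0337
grip_force: 35.0
time_s: 13.65
tool_pos: [0.5725, -0.2361, 0.2237]
ee_rot: [-179.7, 0.2, 87.6]
force: [0.6, 0.6, -1.8]
opening: 0.0336
grip_force: 35.0
time_s: 14.28
tool_pos: [0.5836, -0.2928, 0.2256]
ee_rot: [-179.9, 0.1, 85.5]
force: [0.4, 0.8, -2.0]
opening: 0.0337
grip_force: 35.0
side 2156
0.12 80 0.5590772804777817 0.6076830171258568 -0.3181530277412337 -0.2993302781229271
0.13 109 0.5587309310206152 0.6074890505376463 -0.3181530277412337 -0.280113380537884
0.14 112 0.558505132800955 0.6080593533347449 -0.3187269830014986 -0.29162077784899126
0.16 114 0.5595412968634198 0.6068938847552093 -0.31812565299789414 -0.30067786042821276
0.18 118 0.5588741771430793 0.6072282496131978 -0.3189206378713237 -0.30010419233860713
0.19 129 0.5585359294528687 0.6080868324280378 -0.31845552467213206 -0.2996377664696795
top 513
0.12 29 0.5593883014007675 0.6087542182934483 -0.30003786351334955 -0.2674016400898537
0.13 29 0.559297218147636 0.6087542182934483 -0.30003786351334955 -0.26689802657634004
0.14 36 0.5596607045361526 0.6084627150106039 -0.30112396327371854 -0.26654030755415437
0.16 31 0.560023585385059 0.6085615106324308 -0.2896595369131754 -0.26680294646143976
0.18 31 0.5600458857627656 0.6092427445227769 -0.2876976538174101 -0.2671714953159276
0.19 33 0.5595689271748047 0.6060791087533705 -0.29130058622938737 -0.2672801796169357
```

View pics/side3.png

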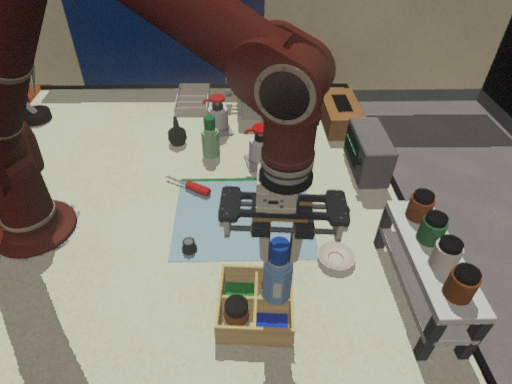

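The side view shows the bottle upright above the blue-pad cell, cap (280,247) and base (277,298). It is centred at (0.583, -0.293). Lowering.

```bash
python3 -m handwheel '{"angular":[[0,0,0],[0,0,0],[0,0,0],[0,0,0],[0,0,0]],"dp":[[0,-0.0025,-0.02],[0,0,-0.025],[0,0,-0.025],[0,0,-0.015],[0,0,-0.008]],"fingers":[0,0,0,0,0]}'
python3 -m handwheel '{"angular":[[0,0,0],[0,0,0],[0,0,0],[0,0,0]],"dp":[[0,0,-0.006],[0,0,-0.004],[0,0,0],[0,0,0]],"fingers":[0,0,0,0]}'
python3 -m handwheel '{"angular":[[0,0,0],[0,0,0]],"dp":[[0,0,-0.002],[0,0,0]],"fingers":[0,0]}'
```

```text
time_s: 15.0
tool_pos: [0.5833, -0.297, 0.1321]
ee_rot: [-179.9, 0.1, 85.4]
force: [-0.5, 0.8, -2.1]
opening: 0.033
grip_force: 35.0
time_s: 15.5
tool_pos: [0.5835, -0.2977, 0.1231]
ee_rot: [-180.0, 0.2, 85.4]
force: [-0.5, 0.1, -2.4]
opening: 0.0335
grip_force: 35.0
time_s: 15.75
tool_pos: [0.5832, -0.2974, 0.1206]
ee_rot: [-179.9, 0.2, 85.4]
force: [1.0, 0.6, -2.0]
opening: 0.0335
grip_force: 35.0
```

```bash
python3 -m handwheel '{"angular":[[0,0,0],[0,0,0]],"dp":[[0,0.001,-0.002],[0,0,0]],"fingers":[0,0]}'
python3 -m handwheel '{"angular":[[0,0,0],[0,0,0]],"dp":[[0,0,-0.0015],[0,0,0]],"fingers":[0,0]}'
python3 -m handwheel '{"angular":[[0,0,0],[0,0,0]],"dp":[[0,0,-0.001],[0,0,0]],"fingers":[0,0]}'
```

```text
time_s: 16.0
tool_pos: [0.5831, -0.2962, 0.1184]
ee_rot: [-179.9, 0.1, 85.4]
force: [0.4, -0.0, -1.5]
opening: 0.0336
grip_force: 35.0
time_s: 16.25
tool_pos: [0.5831, -0.2965, 0.117]
ee_rot: [-179.9, 0.2, 85.4]
force: [-0.2, 0.6, -2.3]
opening: 0.0335
grip_force: 35.0
time_s: 16.5
tool_pos: [0.5834, -0.2966, 0.1166]
ee_rot: [-180.0, 0.2, 85.4]
force: [-0.0, 0.9, 0.6]
opening: 0.0335
grip_force: 35.0
```

Contact: the weight is off the hand. I release, rise and check.

```bash
python3 -m handwheel '{"angular":[[0,0,0],[0,0,0],[0,0,0],[0,0,0],[0,0,0]],"dp":[[0,0,0],[0,0,0],[0,0,0],[0,0,0.01],[0,0,0.03]],"fingers":[0.7,0.8,0.8,0.8,0.8]}'
python3 -m handwheel '{"angular":[[0,0,0],[0,0,0],[0,0,0],[0,0,0]],"dp":[[0,0,0.04],[0,0,0.04],[0,0,0.01],[0,0,0]],"fingers":[1,1,1,1]}'
python3 - <<'E'
from h import *
np.set_printoptions(precision=3,suppress=True)
for n in('side','wrist'):
    c=cam(n);P=cloud(c)
    k=(abs(P[...,0]-.583)<.045)&(abs(P[...,1]+.295)<.05)&(P[...,2]>.065)&(P[...,2]<.155)&(c['z_map']>0)
    q=P[k];print(n,len(q),q[:,2].max())
    for z in (.085,.11,.125,.14):
        s=q[abs(q[:,2]-z)<.005]
        if len(s)>8: print(z,len(s),s[:,0].min(),s[:,0].max(),s[:,1].min(),s[:,1].max())
E
```

```text
time_s: 17.12
tool_pos: [0.5822, -0.296, 0.1554]
ee_rot: [-179.7, 0.1, 85.4]
force: [-0.1, -0.5, 0.6]
opening: 0.0735
grip_force: 0.0
time_s: 17.62
tool_pos: [0.5832, -0.2965, 0.2466]
ee_rot: [-180.0, 0.2, 85.4]
force: [0.1, 0.0, -0.8]
opening: 0.0929
grip_force: 0.0
side 940 0.14534340852991456
0.085 80 0.5582252042498181 0.6065216920678228 -0.3227730212665102 -0.3041952992571099
0.11 47 0.5686343974926977 0.5999052207183643 -0.3133519956969584 -0.29983316854323644
0.125 51 0.5680389702702396 0.598518517305298 -0.31374329558503383 -0.29947153857358816
0.14 271 0.5675410144433566 0.6001948884751899 -0.31392408121447424 -0.2803431923626618
wrist 2486 0.1433986895488203
0.085 104 0.5574967304899484 0.6082832820979189 -0.30938181298750694 -0.2450701339548542
0.11 59 0.5666864721626693 0.5990980237730407 -0.2932435371889811 -0.2796985922342155
0.125 73 0.5665434928451242 0.5994864550652922 -0.29428598469632056 -0.2795006213265694
0.14 1261 0.5664792057885639 0.5994167137703111 -0.31279158064760604 -0.2795610533185899
```

Blue is placed: centre (0.583, -0.297), cap top 142 mm. Now the green bottle.

```bash
python3 -m handwheel '{"angular":[[0,0,0.04],[0,0,0.055],[0,0,0.055],[0,0,0.055],[0,0,0.055]],"dp":[[-0.012,0.05,0],[-0.012,0.05,0],[-0.012,0.05,0],[-0.012,0.05,0],[-0.012,0.05,0]],"fingers":[1,1,1,1,1]}'
python3 -m handwheel '{"angular":[[0,0,0.055],[0,0,0.055],[0,0,0.055],[0,0,0.055],[0,0,0.055]],"dp":[[-0.012,0.05,0],[-0.012,0.05,0],[-0.012,0.05,0],[-0.012,0.05,0],[-0.012,0.05,0]],"fingers":[1,1,1,0.75,0.75]}'
python3 -m handwheel '{"angular":[[0,0,0.055],[0,0,0.055],[0,0,0],[0,0,0]],"dp":[[-0.012,0.05,0],[-0.012,0.05,0],[-0.004,0.01,0],[0,0,0]],"fingers":[0.75,0.75,0.75,0.75]}'
python3 - <<'E'
from h import *
np.set_printoptions(precision=3,suppress=True)
print(observe()['joint_positions'],observe()['tool_pos'])
for n in('side','wrist'):
    c=cam(n);P=cloud(c)
    k=(abs(P[...,0]-.435)<.045)&(abs(P[...,1]-.314)<.05)&(P[...,2]>.05)&(P[...,2]<.15)&(c['z_map']>0)
    q=P[k];print(n,len(q),q[:,2].max())
    for z in (.06,.08,.105,.12,.134):
        s=q[abs(q[:,2]-z)<.005]
        if len(s)>8: print(z,len(s),s[:,0].min(),s[:,0].max(),s[:,1].min(),s[:,1].max())
E
```

```text
time_s: 18.35
tool_pos: [0.5218, -0.0449, 0.2446]
ee_rot: [-179.8, 0.1, 100.4]
force: [1.0, 1.0, -0.5]
opening: 0.0931
grip_force: 0.0
time_s: 18.98
tool_pos: [0.4619, 0.2045, 0.2447]
ee_rot: [-179.8, 0.2, 116.1]
force: [0.5, -0.1, -0.2]
opening: 0.0779
grip_force: 0.0
time_s: 19.48
tool_pos: [0.4346, 0.313, 0.2449]
ee_rot: [-179.8, 0.2, 122.4]
force: [-0.6, -0.3, -0.4]
opening: 0.07
grip_force: 0.0
[-24.949  25.455 -19.554  99.019  10.016  57.488 -15.797] [0.435 0.313 0.245]
side 445 0.14070183084156562
0.06 45 0.4070432709825175 0.459675261385965 0.2886589059993169 0.31938832434454717
0.08 54 0.40830100640444056 0.4602707523768506 0.2895906664032635 0.3186181396013737
0.105 29 0.41926484606379066 0.44941942266502843 0.2988868310667292 0.3127896583430684
0.12 30 0.42019696673786927 0.45013983177970135 0.3000735769530227 0.3135861274668764
0.134 73 0.4175924967975984 0.45052925586859405 0.29722340923900253 0.3362268452810755
wrist 2392 0.13758539336935635
0.06 44 0.40661262755175237 0.45085222451199986 0.3174404867105071 0.344053196023334
0.08 257 0.4067798954882244 0.46014392243372276 0.29343113493227263 0.34401790058643117
0.105 54 0.4166741614514063 0.4424374024046984 0.3166904277208593 0.3338406729628424
0.12 61 0.416687121459506 0.44260860000078994 0.31201633670397433 0.333840009972317
0.134 1224 0.4165465879521381 0.4500352172306149 0.3004238314625783 0.3339365257276821
```

```bash
python3 -m handwheel '{"angular":[[0,0,0],[0,0,0],[0,0,0],[0,0,0],[0,0,0]],"dp":[[-0.001,0.004,-0.03],[0,0,-0.04],[0,0,-0.035],[0,0,-0.02],[0,0,-0.01]],"fingers":[0.75,0.75,0.75,0.75,0.75]}'
python3 -m handwheel '{"angular":[[0,0,0],[0,0,0]],"dp":[[0,0,0],[0,0,0]],"fingers":[0.75,0.75]}'
```

```text
time_s: 20.2
tool_pos: [0.4348, 0.3151, 0.11]
ee_rot: [-179.8, 0.3, 122.1]
force: [0.4, 0.6, 0.1]
opening: 0.0698
grip_force: 0.0
time_s: 20.45
tool_pos: [0.435, 0.3176, 0.1121]
ee_rot: [180.0, 0.2, 122.3]
force: [0.4, 0.8, 0.3]
opening: 0.0696
grip_force: 0.0
```

```bash
python3 -m handwheel '{"angular":[[0,0,0],[0,0,0],[0,0,0],[0,0,0],[0,0,0]],"dp":[[0,0,0],[0,0,0],[0,0,0],[0,0,0],[0,0,0]],"fingers":[0,0,0,0,0]}' 35
python3 -m handwheel '{"angular":[[0,0,0],[0,0,0],[0,0,0],[0,0,0],[0,0,0]],"dp":[[0,0,0],[0,0,0.015],[0,0,0.035],[0,0,0.04],[0,0,0.035]],"fingers":[0,0,0,0,0]}'
```

```text
time_s: 21.08
tool_pos: [0.4342, 0.3176, 0.1112]
ee_rot: [-179.9, 0.2, 122.3]
force: [0.7, 0.2, 0.2]
opening: 0.0333
grip_force: 35.0
time_s: 21.7
tool_pos: [0.4342, 0.3175, 0.2384]
ee_rot: [180.0, 0.2, 122.3]
force: [0.4, 1.4, -2.3]
opening: 0.0332
grip_force: 35.0
```

```bash
python3 -m handwheel '{"angular":[[0,0,0],[0,0,0],[0,0,0],[0,0,0],[0,0,0]],"dp":[[0.003,-0.02,0],[0.006,-0.04,0],[0.007,-0.046,0],[0.007,-0.046,0],[0.007,-0.046,0]],"fingers":[0,0,0,0,0]}'
python3 -m handwheel '{"angular":[[0,0,0],[0,0,0],[0,0,0],[0,0,0],[0,0,0]],"dp":[[0.007,-0.046,0],[0.007,-0.046,0],[0.007,-0.046,0],[0.007,-0.046,0],[0.007,-0.046,0]],"fingers":[0,0,0,0,0]}'
python3 -m handwheel '{"angular":[[0,0,0],[0,0,0],[0,0,0],[0,0,0],[0,0,0]],"dp":[[0.007,-0.046,0],[0.007,-0.04,0],[0.003,-0.021,0],[0,0,0],[0,0,0]],"fingers":[0,0,0,0,0]}'
python3 - <<'E'
from h import *
np.set_printoptions(precision=3,suppress=True)
for n in('side','top'):
    c=cam(n);P=cloud(c); save(c,n+'4.png')
    k=(abs(P[...,0]-.517)<.045)&(abs(P[...,1]+.218)<.05)&(P[...,2]>.09)&(P[...,2]<.3)&(c['z_map']>0)
    q=P[k];print(n,len(q))
    for z in (.11,.12,.13,.14,.15,.17,.19,.2):
        s=q[abs(q[:,2]-z)<.006]
        if len(s)>8: print(z,len(s),s[:,0].min(),s[:,0].max(),s[:,1].min(),s[:,1].max())
E
```

```text
time_s: 22.32
tool_pos: [0.4632, 0.1162, 0.235]
ee_rot: [-179.8, 0.2, 122.3]
force: [0.3, -0.8, -1.1]
opening: 0.0336
grip_force: 35.0
time_s: 22.95
tool_pos: [0.4975, -0.1131, 0.235]
ee_rot: [-179.8, 0.1, 122.3]
force: [0.9, 0.5, -1.4]
opening: 0.0337
grip_force: 35.0
time_s: 23.58
tool_pos: [0.516, -0.215, 0.2359]
ee_rot: [-180.0, 0.0, 122.5]
force: [0.2, 0.3, -1.5]
opening: 0.0336
grip_force: 35.0
side 2043
0.13 80 0.4910019274284884 0.5418759364339721 -0.24238905329491375 -0.2177950835887321
0.14 112 0.4893379619458135 0.541839696119448 -0.242362140713038 -0.2149672530556794
0.15 112 0.4895478087672712 0.5417340904099818 -0.2416095327778888 -0.2148382881537153
0.17 118 0.4900983357317292 0.5413761233680281 -0.24248433649877713 -0.2160124232518066
0.19 125 0.4891912143993088 0.543223708940081 -0.24296572235310615 -0.21431579244789128
0.2 134 0.4891912143993088 0.543049123805271 -0.24223452940413492 -0.2143667231443304
top 369
0.13 22 0.4914216738131216 0.5394368218548602 -0.21430766171268076 -0.18813723473806462
0.14 24 0.4906300982263612 0.5361882570944899 -0.21532319227936184 -0.18815809155476035
0.15 26 0.4906300982263612 0.5351449141947681 -0.21532319227936184 -0.18826667840460357
0.17 27 0.4915861406155158 0.5359395975411769 -0.21248487669230773 -0.18832611619536632
0.19 28 0.4906804718919039 0.536615350520642 -0.21524530147552323 -0.18810260877457907
0.2 29 0.4925208633405658 0.5355770148467379 -0.20996056896742887 -0.18841022185207623
```

View pics/side4.png

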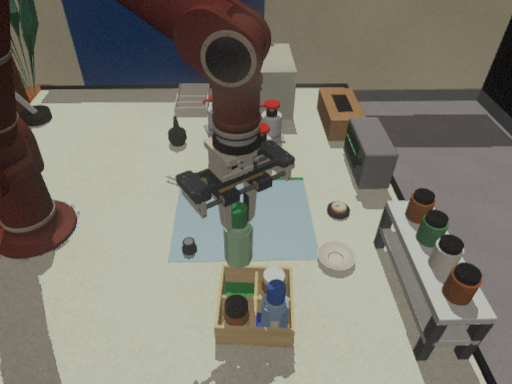

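The side view shows the green bottle upright, cap (239,213) and base (239,265), held over its cell. The blue bottle stands in its own cell at (275,305). Lowering.

```bash
python3 -m handwheel '{"angular":[[0,0,0],[0,0,0],[0,0,0],[0,0,0],[0,0,0]],"dp":[[0.001,-0.003,-0.02],[0,0,-0.03],[0,0,-0.03],[0,0,-0.018],[0,0,-0.008]],"fingers":[0,0,0,0,0]}'
python3 -m handwheel '{"angular":[[0,0,0],[0,0,0],[0,0,0],[0,0,0]],"dp":[[0,0,-0.004],[0,0,-0.003],[0,0,0],[0,0,0]],"fingers":[0,0,0,0]}'
python3 -m handwheel '{"angular":[[0,0,0],[0,0,0]],"dp":[[0,0,-0.002],[0,0,0]],"fingers":[0,0]}'
```

```text
time_s: 24.3
tool_pos: [0.517, -0.2188, 0.1294]
ee_rot: [-179.9, 0.1, 122.5]
force: [0.4, 0.4, -0.7]
opening: 0.0334
grip_force: 35.0
time_s: 24.8
tool_pos: [0.5175, -0.2206, 0.1236]
ee_rot: [-180.0, 0.2, 122.3]
force: [-0.3, -0.6, -1.5]
opening: 0.0336
grip_force: 35.0
time_s: 25.05
tool_pos: [0.5171, -0.2205, 0.121]
ee_rot: [-179.9, 0.2, 122.3]
force: [0.2, 0.3, -1.5]
opening: 0.0337
grip_force: 35.0
```

```bash
python3 -m handwheel '{"angular":[[0,0,0],[0,0,0]],"dp":[[0,0.0015,-0.002],[0,0,0]],"fingers":[0,0]}'
python3 -m handwheel '{"angular":[[0,0,0],[0,0,0]],"dp":[[0,0,-0.0015],[0,0,0]],"fingers":[0,0]}'
python3 -m handwheel '{"angular":[[0,0,0],[0,0,0]],"dp":[[0,0,-0.001],[0,0,0]],"fingers":[0,0]}'
```

```text
time_s: 25.3
tool_pos: [0.5171, -0.2186, 0.1189]
ee_rot: [-179.9, 0.1, 122.4]
force: [0.1, -0.3, -1.8]
opening: 0.0332
grip_force: 35.0
time_s: 25.55
tool_pos: [0.5171, -0.219, 0.1175]
ee_rot: [-179.9, 0.2, 122.3]
force: [0.4, 0.6, -0.4]
opening: 0.0336
grip_force: 35.0
time_s: 25.8
tool_pos: [0.5173, -0.219, 0.1172]
ee_rot: [-179.9, 0.2, 122.3]
force: [-0.1, 0.5, 4.0]
opening: 0.0336
grip_force: 35.0
```

```bash
python3 -m handwheel '{"angular":[[0,0,0],[0,0,0],[0,0,0],[0,0,0],[0,0,0]],"dp":[[0,0,0],[0,0,0],[0,0,0],[0,0,0.01],[0,0,0.03]],"fingers":[0.65,0.65,0.65,0.65,0.65]}'
python3 -m handwheel '{"angular":[[0,0,0],[0,0,0],[0,0,0],[0,0,0]],"dp":[[0,0,0.04],[0,0,0.04],[0,0,0.01],[0,0,0]],"fingers":[0.65,0.65,0.65,0.65]}'
python3 - <<'E'
from h import *
np.set_printoptions(precision=3,suppress=True)
print(observe()['joint_positions'])
for n in('side','wrist'):
  c=cam(n);P=cloud(c)
  for X,Y in((.517,-.218),(.583,-.297)):
    k=(abs(P[...,0]-X)<.03)&(abs(P[...,1]-Y)<.03)&(P[...,2]>.065)&(P[...,2]<.155)&(c['z_map']>0)
    q=P[k];print(n,len(q),q[:,2].max())
    for z in (.085,.11,.125,.14):
        s=q[abs(q[:,2]-z)<.005]
        if len(s)>8: print(z,len(s),s[:,0].min(),s[:,0].max(),s[:,1].min(),s[:,1].max())
# pump: red cap in side view
c=cam('side');hsv=cv2.cvtColor(c['pixels'],cv2.COLOR_RGB2HSV);P=cloud(c)
m=(((hsv[...,0]<8)|(hsv[...,0]>172))&(hsv[...,1]>150)&(abs(P[...,0]-.586)<.05)&(abs(P[...,1]-.267)<.05)&(P[...,2]>.1))
t=P[m];t=t[t[:,2]>.122];print('pump side',len(t),t.min(0),t.max(0),np.median(t,0))
E
```

```text
time_s: 26.42
tool_pos: [0.5163, -0.2187, 0.1562]
ee_rot: [-179.8, 0.0, 122.3]
force: [0.3, -0.0, -0.4]
opening: 0.0603
grip_force: 0.0
time_s: 26.92
tool_pos: [0.5172, -0.219, 0.247]
ee_rot: [-180.0, 0.2, 122.3]
force: [-0.2, -0.1, -0.5]
opening: 0.0604
grip_force: 0.0
[ 29.796  26.954 -13.921  95.249   7.54   58.564  45.733]
side 846 0.1451565355556721
0.085 86 0.49168036255871306 0.5445380805399799 -0.24628821655219946 -0.21779258012699035
0.11 49 0.5023392584058977 0.5340578376187918 -0.23644093816731512 -0.22213563102384576
0.125 55 0.5007131072227013 0.5340119999595568 -0.23656192197329645 -0.21877396014399192
0.14 214 0.5009698679407233 0.5339840455657099 -0.23658357218951212 -0.20392506954542466
side 947 0.14595640540504698
0.085 82 0.5597310156193155 0.6080634005753422 -0.32195945126624415 -0.30389708625764417
0.11 45 0.5684314068595367 0.5999125630142725 -0.3128338778382831 -0.30084892688522186
0.125 58 0.5678827046539662 0.5988615366918365 -0.3128064736489268 -0.2998119772131874
0.14 261 0.5674475398279533 0.6000170655548415 -0.3137105494110462 -0.28084086339495345
wrist 2466 0.14353872473002746
0.085 96 0.48935595512312813 0.5427403320014317 -0.2403197126948118 -0.19255561904678115
0.11 57 0.499578368276329 0.5254625465119123 -0.22349637407267145 -0.20276621155467411
0.125 74 0.49950153225434324 0.5255090007682036 -0.22434650053379912 -0.20275615136565941
0.14 1254 0.4994889605468822 0.5329244064951687 -0.23568468042048624 -0.20263678750377973
wrist 1407 0.14274049829226215
0.085 193 0.556466651149858 0.5967412636122759 -0.3042105072822092 -0.27057719538496144
0.11 49 0.5668307857469026 0.5838584723777107 -0.29038064777620853 -0.2795866180283015
0.14 326 0.5711692905195798 0.5990794950336958 -0.31279143862018266 -0.2909129899776822
pump side 72 [0.585 0.243 0.123] [0.609 0.292 0.134] [0.596 0.262 0.13 ]
```

Both bottles are placed. The green one is centred at (0.517, -0.219) with its cap top at 142 mm. Now the pump, with fingers shut.

```bash
python3 -m handwheel '{"angular":[[0,0,0],[0,0,0],[0,0,0],[0,0,0],[0,0,0]],"dp":[[0.007,0.05,0],[0.007,0.05,0],[0.007,0.05,0],[0.007,0.05,0],[0.007,0.05,0]],"fingers":[0,0,0,0,0]}'
python3 -m handwheel '{"angular":[[0,0,0],[0,0,0],[0,0,0],[0,0,0],[0,0,0]],"dp":[[0.007,0.05,0],[0.007,0.05,0],[0.007,0.05,0],[0.007,0.05,0],[0.006,0.036,0]],"fingers":[0,0,0,0,0]}'
python3 -m handwheel '{"angular":[[0,0,0],[0,0,0],[0,0,0],[0,0,0]],"dp":[[0,0,-0.03],[0,0,-0.03],[0,0,-0.02],[0,0,0]],"fingers":[0,0,0,0]}'
python3 - <<'E'
from h import *
np.set_printoptions(precision=3,suppress=True)
print(observe()['tool_pos'],observe()['joint_positions'])
c=cam('wrist');hsv=cv2.cvtColor(c['pixels'],cv2.COLOR_RGB2HSV);P=cloud(c)
m=((hsv[...,0]<8)|(hsv[...,0]>172))&(hsv[...,1]>150)&(abs(P[...,0]-.586)<.05)&(abs(P[...,1]-.267)<.05)&(P[...,2]>.12)&(P[...,2]<.135)
t=P[m];print(len(t),t.min(0),t.max(0),np.median(t,0));save(c,'w5.png')
E
```

```text
time_s: 27.7
tool_pos: [0.5517, 0.0324, 0.2452]
ee_rot: [-179.8, 0.1, 122.3]
force: [1.4, -0.3, 0.1]
opening: 0.0149
grip_force: 0.0
time_s: 28.32
tool_pos: [0.5852, 0.2697, 0.2447]
ee_rot: [-179.8, 0.1, 122.5]
force: [0.1, -0.5, 0.5]
opening: 0.0006
grip_force: 0.0
time_s: 28.82
tool_pos: [0.5845, 0.266, 0.1633]
ee_rot: [-179.5, 0.1, 122.4]
force: [0.1, -0.1, 0.1]
opening: 0.0005
grip_force: 0.0
[0.584 0.266 0.163] [-17.745  39.265 -15.284  87.058  11.833  55.726  -4.143]
3405 [0.54 0.25 0.12] [0.61  0.295 0.13 ] [0.578 0.276 0.128]
```

View pics/w5.png

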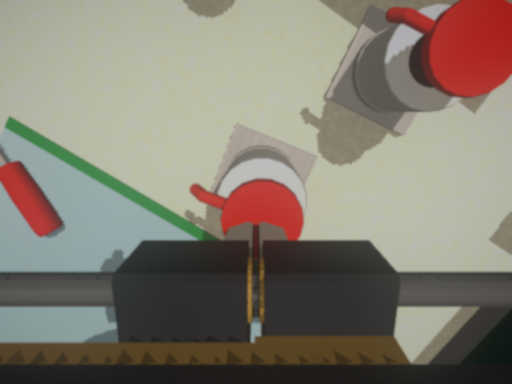

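The wrist view shows the closed fingertips at (256,232) over the red cap, whose visible front spans (222–303, 180–240). The cap is centred under them, top at 128 mm. Pressing.

```bash
python3 -m handwheel '{"angular":[[0,0,0],[0,0,0],[0,0,0],[0,0,0],[0,0,0]],"dp":[[0,0.001,-0.012],[0,0,-0.009],[0,0,-0.006],[0,0,-0.004],[0,0,0]],"fingers":[0,0,0,0,0]}'
python3 -m handwheel '{"angular":[[0,0,0],[0,0,0]],"dp":[[0,0,-0.002],[0,0,0]],"fingers":[0,0]}'
python3 -m handwheel '{"angular":[[0,0,0],[0,0,0]],"dp":[[0,0,-0.002],[0,0,0]],"fingers":[0,0]}'
```

```text
time_s: 29.5
tool_pos: [0.586, 0.268, 0.1361]
ee_rot: [-179.9, 0.2, 122.3]
force: [-2.3, -0.1, 5.0]
opening: 0.0003
grip_force: 2.3
time_s: 29.75
tool_pos: [0.586, 0.268, 0.1343]
ee_rot: [-179.9, 0.2, 122.3]
force: [-1.9, -1.8, 4.8]
opening: 0.0003
grip_force: 2.7
time_s: 30.0
tool_pos: [0.5861, 0.268, 0.1325]
ee_rot: [-179.9, 0.2, 122.3]
force: [-2.6, -0.2, 6.6]
opening: 0.0005
grip_force: 3.0
```

```bash
python3 -m handwheel '{"angular":[[0,0,0],[0,0,0]],"dp":[[0,0,-0.002],[0,0,0]],"fingers":[0,0]}'
python3 -m handwheel '{"angular":[[0,0,0],[0,0,0]],"dp":[[0,0,-0.002],[0,0,0]],"fingers":[0,0]}'
```

```text
time_s: 30.25
tool_pos: [0.586, 0.268, 0.1306]
ee_rot: [-179.9, 0.2, 122.3]
force: [-2.5, -2.0, 6.5]
opening: 0.0004
grip_force: 3.4
time_s: 30.5
tool_pos: [0.5861, 0.268, 0.1303]
ee_rot: [-180.0, 0.2, 122.3]
force: [-4.2, -4.1, 12.4]
opening: 0.0005
grip_force: 6.6
```

The TCP has stopped at 130.3 mm and the force has jumped to 12 N, above the 7 N the spring needs at full travel, so the cap is fully down. Rising and checking everything.

```bash
python3 -m handwheel '{"angular":[[0,0,0],[0,0,0],[0,0,0],[0,0,0],[0,0,0]],"dp":[[0,0,0.01],[0,0,0.02],[0,0,0.04],[0,0,0.04],[0,0,0.03]],"fingers":[0,0,0,0,0]}'
python3 -m handwheel '{"angular":[[0,0,0],[0,0,0],[0,0,0],[0,0,0],[0,0,0]],"dp":[[-0.02,-0.05,0],[-0.02,-0.05,0],[-0.02,-0.05,0],[0,0,0],[0,0,0]],"fingers":[0,0,0,0,0]}'
python3 - <<'E'
from h import *
np.set_printoptions(precision=3,suppress=True)
c=cam('side');P=cloud(c)
for X,Y in((.517,-.219),(.583,-.297)):
    k=(abs(P[...,0]-X)<.03)&(abs(P[...,1]-Y)<.03)&(P[...,2]>.137)&(P[...,2]<.155);q=P[k];print(len(q),q.min(0),q.max(0))
c=cam('wrist');save(c,'w6.png');P=cloud(c);hsv=cv2.cvtColor(c['pixels'],cv2.COLOR_RGB2HSV)
for n,c in(('wrist',c),('side',cam('side')),('top',cam('top'))):
    P=cloud(c);hsv=cv2.cvtColor(c['pixels'],cv2.COLOR_RGB2HSV)
    m=((hsv[...,0]<8)|(hsv[...,0]>172))&(hsv[...,1]>150)&(np.hypot(P[...,0]-.586,P[...,1]-.267)<.015)&(P[...,2]>.1)&(P[...,2]<.14)
    print(n,m.sum(),np.median(P[m][:,2]) if m.any() else None)
E
```

```text
time_s: 31.12
tool_pos: [0.5869, 0.2683, 0.2694]
ee_rot: [179.9, 0.2, 122.3]
force: [-0.4, -0.5, -0.5]
opening: 0.0005
grip_force: 0.0
time_s: 31.75
tool_pos: [0.5266, 0.1187, 0.2678]
ee_rot: [180.0, 0.1, 122.4]
force: [-0.5, -0.5, -0.2]
opening: 0.0004
grip_force: 0.0
204 [ 0.501 -0.236  0.137] [ 0.534 -0.204  0.146]
261 [ 0.567 -0.314  0.137] [ 0.6   -0.281  0.146]
wrist 1003 0.12808198525373818
side 44 0.13071980851479448
top 109 0.12750094612550275
```

The cap is back at 128 mm, both bottles are in place and the robot is clear of everything. Handing in.

```bash
python3 -c "from rig import close_job;print(close_job())"
```

```text
the job is handed in; nothing more can be done
None
```

The job is handed in after about 32 s of the 72 s: the blue bottle was stood up, released and lowered onto its pad, the green bottle was lowered onto its pad, and the pump was pressed to its stop and sprang back; no verdict was returned.

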